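# Reset the tripped breaker on the laundry power box

### The job

One of the three breakers on the power box has tripped: its lever stands nearly upright, midway, while the other two are plainly on or off. Reset it: push its lever all the way to off, through the stiff last part until it comes up solid so that the latch inside resets, then throw it fully on and let go. Never force the lever against a stop (about 10 N is the most it should get), and leave the other two levers and the things around the box as they are.

Things in the scene. Friction and masses are not known exactly. Their poses are not given: they have to be found in the camera images.
- power_box: grey plastic distribution box, fixed to the table, 200 (its x) x 280 (its y) x 85 mm high; origin at the centre of its underside. The levers swing along its x axis: its +x side, with the three black round cable glands, is the ON side; its -x side is the OFF side. Three breakers stand in a row along y on its top, 66 mm apart, in any order.
- breaker_a: the tripped breaker: white body 100 x 54 x 20 mm high, fixed on top of the box with the same axes as the box; origin at the centre of its underside (85 mm above the table). Its upper face is 105 mm above the table; the lever comes out of a slot in it.
- breaker_b: a like breaker whose lever is on; leave it alone. Origin as for breaker_a.
- breaker_c: a like breaker whose lever is off; leave it alone. Origin as for breaker_a.
- lever_a (a joint): angle of the tripped lever, rad: 0 upright, positive leaning to ON (+x of the box), negative to OFF. It starts near upright (0.06 to 0.14) and stays where it is left (friction: about 1.5 N). While tripped, a latch bars its way to ON somewhere between 0.15 and 0.52; once reset, nothing bars it up to the solid ON stop at about 0.66.
- lever_a_pin (a point): centre of the tripped lever's hinge pin (along y), inside the box below breaker_a's centre, 60 mm above the table. Towards OFF: free at first, then stiff for about 15 mm of travel at 65 mm from the pin (level push of 4 to 6 N there), then solid. The latch resets just before that stop, which is hidden and differs each time: between -0.16 and -0.56 rad.
- lever_b (a joint): angle of breaker_b's lever, same meaning; it is on (about 0.6).
- lever_c (a joint): angle of breaker_c's lever, same meaning; it is off (about -0.45).
- lever_a_end (a point): middle of the outer end of the tripped lever: a black flat paddle 10 mm thick (along the box's x when upright), 30 mm wide (along y), its end 100 mm from the hinge pin; the outer 55 mm stand free above the breaker when upright.
- screwdriver: bystander: screwdriver with a black handle, lying in front (-x side) of the box; origin on the table.
- tape_roll: bystander: grey ring 90 mm across, 24 mm high, lying flat beside the box; origin at its underside.
- jar: bystander: lidded jar 60 mm across, 85 mm high, beside the box; origin at its underside.
- can: bystander: can 66 mm across, 120 mm high; origin at its underside.
- mug: bystander: white mug 80 mm across, 95 mm high; origin at its underside.
- parts_tray: bystander: blue open tray 100 x 140 x 35 mm; origin at its underside.

How it is judged:
By the outcome, as a careful person would: the job done as asked, in the order asked, and still so for the second after the job is handed in, with the robot touching nothing.
It also fails if it takes over 54 s, if anything falls off the work surface, if the arm or the gripper's body presses on something with over 40 N, if the wrist force passes 120 N, or if a joint passes its speed limit or range.

### The arm

A 6-joint arm with a two-finger parallel gripper is mounted at the origin on the work surface. World frame = base frame: x ahead of the robot, y to its left, z up, the work surface at z = 0. Lengths are in mm, angles in rad, forces in N, time in s.
With the tool pointing down it reaches from about 400 to 925 mm from the base axis. Payload 12.5 kg.
Tool frame: the origin (TCP) lies midway between the tips of the shut fingers; the grasp point (between the pads) lies 19 mm behind it (env.tcp_to_grasp is the distance from the TCP to the grasp point, in mm); z points along the fingers, y is the line along which they close (so a half turn about z gives the same grasp; the last joint's range is limited). The gripper opens to 95 mm and grips with 3 to 60 N. Pads are 20 mm wide; open, the fingers measure 119 mm over their backs; the gripper's body (75 mm by 180 mm) begins 59 mm behind the grasp point.
Start: joints at [-1.313, 0.491, 1.559, -0, 1.092, -0.106], TCP at [222.416, -584.104, 214.661] pointing down, gripper open.
Joint ranges: [-3.1, 3.1], [-0.84, 2.19], [0.05, 2.79], [-1.13, 4.28], [0.06, 2.93], [-2.69, 2.69]. Speed limits (rad/s): [2.22, 2.22, 2.79, 3.14, 3.14, 3.14].

### API

Orientations are given as [roll, pitch, yaw] about the fixed x, y, z axes, in that order (R = Rz(yaw) Ry(pitch) Rx(roll)).
In Python, from cell import env gives the robot as it stands. The module is installed in compiled form; this text tells all that it offers.
- The arm moves only by the tool step_arm, never from a script. Its argument "plan" is a list that holds one entry, the list of rows, each a list of 5 numbers: the shift along the tool's x, y, z in mm, then the turn about the tool's z in degrees, then the opening, from -1 (shut) to 1 (fully open). A call has 1 to 8 rows; each row is the pose to reach, as a shift and turn from the pose commanded when the call began, along the tool's axes at that moment; what a row does not reach only later rows make up. A row lasts 1/12 s, in which the tool goes at most 41.7 mm and 7.16 degrees, less where a joint would pass 70% of its speed; a pose out of reach is approached as far as the arm can. A call with a gripper value outside its range is refused whole. The fingers move at their own pace and stop on an object; the grip force is fixed at half the most. Time passes only in rows, so rows that repeat a pose let the fingers close. It gives the time, the measured TCP pose, the force, the opening and the grip force at its end, in the units of the state.
- env.state(): the state, without advancing time (a new reading comes with each control period).
- env.read_camera(name): name is "scene" or "top" or "wrist"; returns the picture (400x640x3 uint8, blue, green, red); there is no depth.
- env.get_calibration(name): a dict with "K" (3x3 intrinsics, pixels), "extrinsics" (4x4, takes a point from world to camera coordinates). Camera axes: x right, y up, looking along -z (the intrinsics and any distortion apply to the point x, -y, -z); pixel columns grow to the right and rows downward; lengths in mm; the calibration is good to about 2 mm. A picture is of the moment at which its call begins: read the wrist's pose just before it. get_calibration takes no time and is no camera call; for the wrist camera it gives the pose at the moment of the call.
- env.job_done(): hands the job in; it is judged then, once.
The state is a dict: "t": time; "joints": joint angles; "qvel": joint speeds; "tau": joint torques, N m; "eef_pos": TCP position; "tcp_rot": TCP orientation; "ft_force": force on the tool from outside, world axes, zero at the start; "moment": the same for the moment, N m; "opening": opening from 0.0 (shut) to 1.0 (fully open); "grip_force": force on a finger pad.
Only numpy, scipy, OpenCV 4.12 (cv2) and the standard library are available. Lean on these libraries where they do the work, as an engineer would, in place of code of your own. Each camera call takes 0.05 s, during which the arm holds its last target. There are 200 camera calls.

## Working session

There is one attempt and no reset: what is moved stays moved. The work goes in short steps, Python scripts to look and compute and a tool call to move; the robot and the scene stay as the last step left them, time stands still between calls to the robot, and variables do not carry over. Pictures are saved under pics/ and viewed, at most 10 in all, crops included, and the job is handed in when it is done.

Besides the shell and the picture viewer there is one more tool, called after "Emit:" as name(argument=value, ...), one argument or row to a line, values as JSON. step_arm: Moves the arm, as the interface text tells. Its arguments: {"type":"object","properties":{"plan":{"type":"array"}},"required":["plan"]}

```bash
mkdir -p pics; python3 - <<'E'
from cell import env
import cv2,numpy as np
np.set_printoptions(precision=4,suppress=True)
for n in ("scene","top"):
    cv2.imwrite(f"pics/{n}0.png",env.read_camera(n)); c=env.get_calibration(n); print(n,c)
print(env.state())
E
```

```text
scene {'K': array([[425.851 ,   0.    , 323.6764],
       [  0.    , 425.851 , 197.5691],
       [  0.    ,   0.    ,   1.    ]]), 'extrinsics': array([[    0.6699,     0.7424,     0.0027,  -366.1155],
       [   -0.4275,     0.3828,     0.819 ,   141.3752],
       [    0.607 ,    -0.5498,     0.5738, -1681.0683],
       [    0.    ,     0.    ,     0.    ,     1.    ]])}
top {'K': array([[486.5273,   0.    , 316.253 ],
       [  0.    , 486.5273, 195.3751],
       [  0.    ,   0.    ,   1.    ]]), 'extrinsics': array([[   -0.0018,    -1.    ,     0.0038,    19.0591],
       [    0.9944,    -0.0014,     0.1054,  -551.6009],
       [   -0.1053,     0.0039,     0.9944, -1561.0135],
       [    0.    ,     0.    ,     0.    ,     1.    ]])}
{'t': 0.1, 'joints': array([-1.3126,  0.4915,  1.5594, -0.    ,  1.0917, -0.1056]), 'qvel': array([ 0.0016,  0.0006, -0.0008,  0.0003, -0.0005, -0.001 ]), 'tau': array([  0.0034, -61.3623, -25.8608,   0.0693,   0.0469,  -0.0001]), 'eef_pos': array([ 222.325 , -583.8956,  214.1368]), 'tcp_rot': array([-3.1406, -0.0001,  0.3638]), 'ft_force': array([ 0.2346, -0.0249,  0.5612]), 'moment': array([-0.0253,  0.0156,  0.0045]), 'grip_force': 0.0, 'opening': 0.997769117620481}
```

View pics/scene0.png

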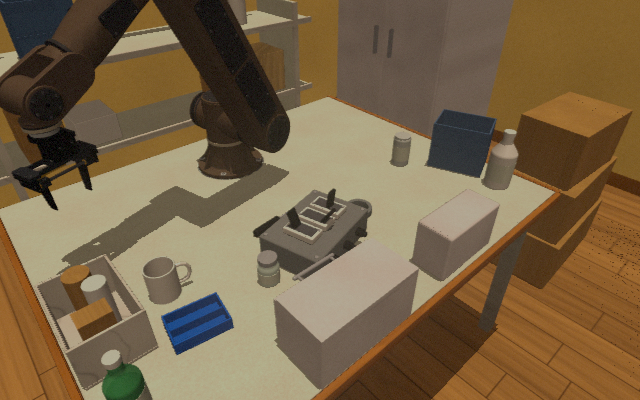

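View pics/top0.png

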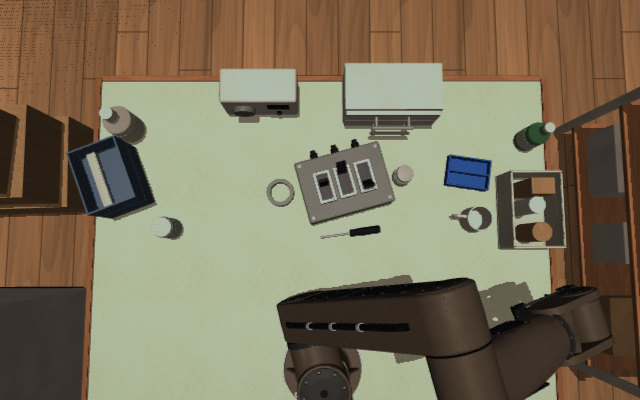

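The top view shows the box around (345,180), with its glands on the far side (+x, slightly rotated). The three breakers sit at about (325,185), (345,178) and (365,173). I'll enlarge both views of it.

```bash
python3 - <<'E'
import cv2,numpy as np
a=cv2.imread("pics/top0.png")[130:245,285:415]; b=cv2.imread("pics/scene0.png")[175:285,245:380]
cv2.imwrite("pics/topc.png",cv2.resize(a,None,fx=5,fy=5,interpolation=cv2.INTER_CUBIC))
cv2.imwrite("pics/scenec.png",cv2.resize(b,None,fx=5,fy=5,interpolation=cv2.INTER_CUBIC))
E
```

```text
(no output)
```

View pics/topc.png

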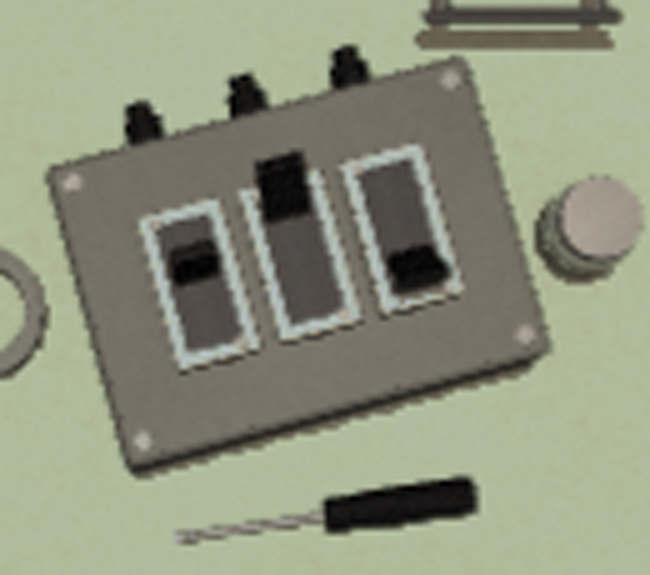

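View pics/scenec.png

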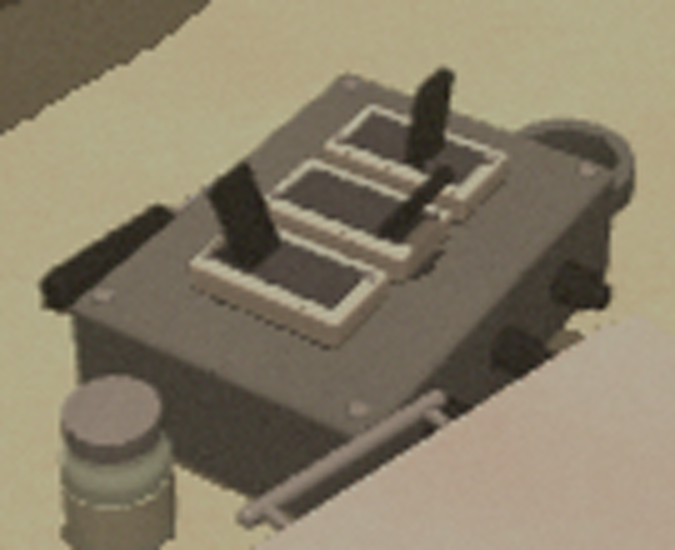

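Both crops agree: breaker_a is the left one in the top view (+y side), with its lever near upright. The middle lever is ON and the right one is OFF. Next I'll compute the box pose from the screw, rim and box corner pixels.

```bash
cat > h.py <<'E'
from cell import env
import cv2,numpy as np
np.set_printoptions(precision=3,suppress=True)
def ray(n,px,z):
    c=env.get_calibration(n);K,E=c["K"],c["extrinsics"];R,t=E[:3,:3],E[:3,3]
    o=-R.T@t;out=[]
    for u,v in px:
        d=np.linalg.inv(K)@[u,v,1];d=R.T@(d*[1,-1,-1]);out.append(o+d*(z-o[2])/d[2])
    return np.array(out)
def proj(n,P):
    c=env.get_calibration(n);E=c["extrinsics"];q=(E[:3,:3]@np.atleast_2d(P).T+E[:3,3:]).T*[1,-1,-1]
    q=q@c["K"].T;return q[:,:2]/q[:,2:]
E
python3 - <<'E'
from h import *
f=lambda l:[((x+.5)/5-.5+285,(y+.5)/5-.5+130) for x,y in l]
for nm,l,z in (("corners",[(50,172),(465,58),(548,345),(130,470)],85),("screws",[(72,182),(450,78),(525,335),(142,440)],85),("a",[(140,218),(218,198),(257,348),(180,368)],105),("b",[(240,192),(318,172),(358,318),(282,340)],105),("c",[(345,165),(420,147),(464,292),(388,313)],105)):
    P=ray("top",f(l),z);y=P[0]-P[3]+P[1]-P[2];w=P[0]-P[1]+P[3]-P[2]
    print(nm,P.mean(0),np.degrees(np.arctan2(y[1],y[0])),np.degrees(np.arctan2(-w[0],w[1])),np.linalg.norm(y)/2,np.linalg.norm(w)/2)
P=ray("top",f([(194,262)]),159.5);print("lever",P)
E
```

```text
corners [589.304 -70.447  85.   ] 15.032049842047671 16.025864683851925 193.27689950586526 274.8059236644835
screws [590.741 -69.785  85.   ] 15.17892278625365 15.381778495781125 170.31849613233175 250.24955201954333
a [572.478  -6.784 105.   ] 14.452700420736607 14.491653925529633 97.36125843688178 49.9655378238408
b [589.692 -69.76  105.   ] 15.032220615816035 15.275868676650504 95.91298433380094 49.9636710225756
c [ 606.165 -135.396  105.   ] 15.726843418638378 14.497054948604097 96.1423126971719 48.935215730902165
lever [[578.24   -2.868 159.5  ]]
```

Emit:
step_arm(
  plan=[
    [[533,-415,0,-84.3,1],[533,-415,0,-84.3,1],[533,-415,0,-84.3,1],[533,-415,0,-84.3,1],[533,-415,0,-84.3,1],[533,-415,0,-84.3,1],[533,-415,0,-84.3,1],[533,-415,0,-84.3,1]],
  ],
)

```text
t: 0.77
eef_pos: [395.9, -297.2, 214.6]
tcp_rot: [-3.141, -0.0, 1.37]
ft_force: [1.4, -1.2, 0.3]
opening: 1.0
grip_force: 0.0
```

```bash
cat >> h.py <<'E'
def delta(tx,ty,tz,yaw):
    from scipy.spatial.transform import Rotation as Ro
    s=env.state();R=Ro.from_euler("xyz",s["tcp_rot"]);d=R.inv().apply(np.array([tx,ty,tz])-s["eef_pos"])
    print(s["t"],s["eef_pos"],s["tcp_rot"],s["joints"],"delta",d,"turn",-(yaw-np.degrees(s["tcp_rot"][2])),"F",s["ft_force"])
E
python3 -c "
from h import *
delta(572.5,-6.3,214,105.1)"
```

```text
0.7667 [ 395.871 -297.231  214.567] [-3.141 -0.     1.37 ] [-0.778  0.307  1.87  -0.     0.965 -0.576] delta [320.351 114.951   0.565] turn -26.623243650987405 F [ 1.439 -1.226  0.276]
```

Emit:
step_arm(
  plan=[
    [[320,115,0,-26.6,1],[320,115,0,-26.6,1],[320,115,0,-26.6,1],[320,115,0,-26.6,1],[320,115,0,-26.6,1],[320,115,0,-26.6,1],[320,115,0,-26.6,1],[320,115,0,-26.6,1]],
  ],
)

```text
t: 1.43
eef_pos: [570.8, -13.2, 214.5]
tcp_rot: [-3.141, -0.0, 1.828]
ft_force: [0.5, -1.0, -0.6]
opening: 1.001
grip_force: 0.0
```

Emit:
step_arm(
  plan=[
    [[0,0,0,0,1],[0,0,0,0,1],[0,0,0,0,1]],
  ],
)

```text
t: 1.68
eef_pos: [569.7, -15.4, 214.2]
tcp_rot: [-3.141, -0.0, 1.829]
ft_force: [0.2, -0.3, 0.9]
opening: 1.002
grip_force: 0.0
```

```bash
python3 -c "
from h import *
delta(575.4,-5.5,123,105.1)"
```

```text
1.6833 [569.708 -15.393 214.209] [-3.141 -0.     1.829] [-0.143  0.413  1.696 -0.     1.033 -0.401] delta [ 8.104  8.12  91.201] turn -0.32043925575366927 F [ 0.198 -0.261  0.95 ]
```

Emit:
step_arm(
  plan=[
    [[8,8,0,-0.3,1],[8,8,25,-0.3,1],[8,8,50,-0.3,1],[8,8,75,-0.3,1],[8,8,91,-0.3,1],[8,8,91,-0.3,1],[8,8,91,-0.3,1],[8,8,91,-0.3,1]],
  ],
)

```text
t: 2.35
eef_pos: [576.4, -6.1, 124.8]
tcp_rot: [3.14, 0.001, 1.832]
ft_force: [0.2, -0.1, -0.1]
opening: 0.996
grip_force: 0.0
```

```bash
python3 - <<'E'
from h import *
delta(575.4,-5.5,123,105.1)
a=env.read_camera("scene")[140:260,245:380];b=env.read_camera("wrist")
a=cv2.resize(a,(450,400),interpolation=cv2.INTER_CUBIC);b=cv2.resize(b,(350,219));b=np.pad(b,((0,181),(0,0),(0,0)))
cv2.imwrite("pics/s1.png",np.hstack([a,b]))
E
```

```text
2.35 [576.413  -6.057 124.774] [3.14  0.001 1.832] [-0.125  0.528  1.776 -0.     0.837 -0.387] delta [ 0.801 -0.837  1.773] turn -0.10775145232311445 F [ 0.244 -0.148 -0.079]
```

View pics/s1.png

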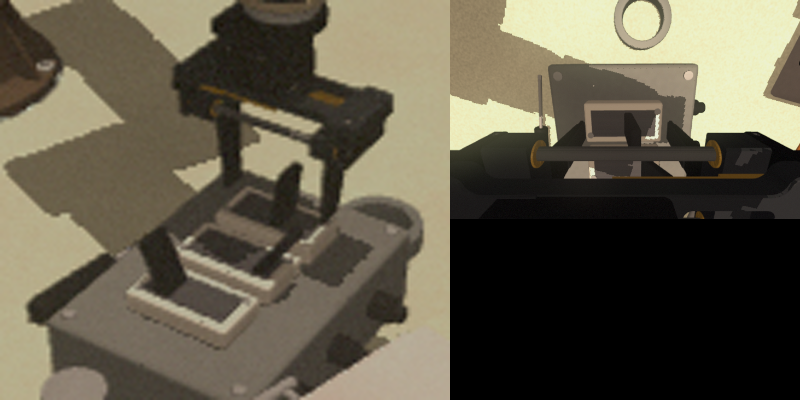

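The fingers straddle the tripped lever: the -x finger at about (232,150) and the +x finger at about (330,185), with the lever at (288,190) between them. Next is the approach towards OFF.

Emit:
step_arm(
  plan=[
    [[0,-12,1,0,1],[0,-24,1,0,1],[0,-32,1,0,1],[0,-32,1,0,1],[0,-32,1,0,1]],
  ],
)

```text
t: 2.87
eef_pos: [545.4, -14.0, 123.4]
tcp_rot: [3.14, 0.001, 1.833]
ft_force: [0.5, 0.4, 0.5]
opening: 1.0
grip_force: 0.0
```

Emit:
step_arm(
  plan=[
    [[0,-2,0,0,1],[0,-4,0,0,1],[0,-4,0,0,1],[0,-4,0,0,1]],
  ],
)

```text
t: 3.2
eef_pos: [541.3, -14.9, 122.6]
tcp_rot: [3.141, 0.0, 1.833]
ft_force: [0.4, -0.5, 1.2]
opening: 0.998
grip_force: 0.3
```

Emit:
step_arm(
  plan=[
    [[0,-2,0,0,1],[0,-4,0,0,1],[0,-4,0,0,1],[0,-4,0,0,1]],
  ],
)

```text
t: 3.53
eef_pos: [537.0, -15.9, 122.5]
tcp_rot: [-3.141, -0.0, 1.833]
ft_force: [-0.0, 0.1, -0.0]
opening: 1.002
grip_force: 0.0
```

Emit:
step_arm(
  plan=[
    [[0,-1,0,0,1],[0,-2,0,0,1],[0,-2,0,0,1],[0,-2,0,0,1]],
  ],
)

```text
t: 3.87
eef_pos: [535.2, -16.5, 122.6]
tcp_rot: [-3.141, 0.0, 1.833]
ft_force: [-0.9, -0.3, 0.3]
opening: 1.0
grip_force: 0.1
```

Emit:
step_arm(
  plan=[
    [[0,-1,0,0,1],[0,-2,0,0,1],[0,-2,0,0,1],[0,-2,0,0,1]],
  ],
)

```text
t: 4.2
eef_pos: [533.2, -17.0, 122.6]
tcp_rot: [-3.141, 0.0, 1.833]
ft_force: [-0.0, 0.8, 1.4]
opening: 1.004
grip_force: 0.2
```

Emit:
step_arm(
  plan=[
    [[0,-1,0,0,1],[0,-2,0,0,1],[0,-2,0,0,1],[0,-2,0,0,1]],
  ],
)

```text
t: 4.53
eef_pos: [531.4, -17.5, 122.7]
tcp_rot: [3.142, 0.0, 1.833]
ft_force: [1.1, 0.6, 0.1]
opening: 1.002
grip_force: 0.3
```

Emit:
step_arm(
  plan=[
    [[0,-1,0,0,1],[0,-2,0,0,1],[0,-2,0,0,1]],
  ],
)

```text
t: 4.78
eef_pos: [529.5, -18.0, 122.7]
tcp_rot: [3.141, 0.0, 1.833]
ft_force: [1.9, 1.4, 1.4]
opening: 0.999
grip_force: 0.7
```

Emit:
step_arm(
  plan=[
    [[0,-1,0,0,1],[0,-2,0,0,1],[0,-2,0,0,1]],
  ],
)

```text
t: 5.03
eef_pos: [527.8, -18.5, 122.7]
tcp_rot: [3.141, 0.0, 1.833]
ft_force: [3.7, 1.6, 1.6]
opening: 1.003
grip_force: 1.9
```

Emit:
step_arm(
  plan=[
    [[0,-1,0,0,1],[0,-2,0,0,1],[0,-2,0,0,1]],
  ],
)

```text
t: 5.28
eef_pos: [526.0, -19.0, 122.7]
tcp_rot: [3.14, 0.0, 1.833]
ft_force: [4.1, 2.0, 0.7]
opening: 1.004
grip_force: 2.5
```

The stiff part has started at about x=529.

Emit:
step_arm(
  plan=[
    [[0,-1,0,0,1],[0,-2,0,0,1],[0,-2,0,0,1]],
  ],
)

```text
t: 5.53
eef_pos: [524.1, -19.5, 122.7]
tcp_rot: [3.14, 0.0, 1.833]
ft_force: [4.4, 2.7, 0.2]
opening: 0.999
grip_force: 2.5
```

Emit:
step_arm(
  plan=[
    [[0,-1,0,0,1],[0,-2,0,0,1],[0,-2,0,0,1]],
  ],
)

```text
t: 5.78
eef_pos: [522.1, -20.1, 122.6]
tcp_rot: [3.141, 0.0, 1.833]
ft_force: [4.2, 2.4, -0.6]
opening: 1.001
grip_force: 2.4
```

Emit:
step_arm(
  plan=[
    [[0,-1,0,0,1],[0,-2,0,0,1],[0,-2,0,0,1]],
  ],
)

```text
t: 6.03
eef_pos: [520.0, -20.6, 122.5]
tcp_rot: [3.141, 0.0, 1.833]
ft_force: [5.0, 1.5, -1.5]
opening: 0.997
grip_force: 2.3
```

Emit:
step_arm(
  plan=[
    [[0,-1,0,0,1],[0,-1,0,0,1]],
  ],
)

```text
t: 6.2
eef_pos: [519.1, -20.9, 122.4]
tcp_rot: [3.141, 0.0, 1.833]
ft_force: [4.9, 1.1, -3.2]
opening: 0.996
grip_force: 2.3
```

Emit:
step_arm(
  plan=[
    [[0,-1,0,0,1],[0,-1,0,0,1]],
  ],
)

```text
t: 6.37
eef_pos: [518.1, -21.2, 122.4]
tcp_rot: [3.141, 0.0, 1.833]
ft_force: [5.3, 1.2, -3.3]
opening: 1.002
grip_force: 2.3
```

Emit:
step_arm(
  plan=[
    [[0,-1,0,0,1],[0,-1,0,0,1]],
  ],
)

```text
t: 6.53
eef_pos: [517.2, -21.4, 122.4]
tcp_rot: [3.141, 0.0, 1.833]
ft_force: [5.2, 1.9, -2.8]
opening: 1.0
grip_force: 2.3
```

Emit:
step_arm(
  plan=[
    [[0,-0.7,0,0,1],[0,-0.7,0,0,1],[0,-0.7,0,0,1]],
  ],
)

```text
t: 6.78
eef_pos: [516.5, -21.6, 122.5]
tcp_rot: [3.141, 0.0, 1.833]
ft_force: [5.1, 1.3, -2.8]
opening: 1.0
grip_force: 2.3
```

Emit:
step_arm(
  plan=[
    [[0,-0.7,0,0,1],[0,-0.7,0,0,1],[0,-0.7,0,0,1]],
  ],
)

```text
t: 7.03
eef_pos: [515.9, -21.8, 122.4]
tcp_rot: [3.141, 0.0, 1.833]
ft_force: [5.1, 1.9, -3.7]
opening: 1.0
grip_force: 2.3
```

Emit:
step_arm(
  plan=[
    [[0,-0.5,0,0,1],[0,-0.5,0,0,1],[0,-0.5,0,0,1]],
  ],
)

```text
t: 7.28
eef_pos: [515.5, -21.9, 122.5]
tcp_rot: [3.141, 0.0, 1.833]
ft_force: [5.7, 0.9, -2.7]
opening: 1.0
grip_force: 2.5
```

Emit:
step_arm(
  plan=[
    [[0,-0.5,0,0,1],[0,-0.5,0,0,1],[0,-0.5,0,0,1]],
  ],
)

```text
t: 7.53
eef_pos: [515.2, -22.0, 122.5]
tcp_rot: [3.141, 0.0, 1.833]
ft_force: [5.7, 1.6, -3.7]
opening: 0.997
grip_force: 2.8
```

Emit:
step_arm(
  plan=[
    [[0,-0.5,0,0,1],[0,-0.5,0,0,1],[0,-0.5,0,0,1]],
  ],
)

```text
t: 7.78
eef_pos: [514.8, -22.1, 122.5]
tcp_rot: [3.14, 0.001, 1.833]
ft_force: [7.3, 1.6, -2.9]
opening: 1.0
grip_force: 3.1
```

Emit:
step_arm(
  plan=[
    [[0,-0.3,0,0,1],[0,-0.3,0,0,1],[0,-0.3,0,0,1]],
  ],
)

```text
t: 8.03
eef_pos: [514.7, -22.2, 122.6]
tcp_rot: [3.14, 0.001, 1.833]
ft_force: [8.1, 2.0, -4.6]
opening: 0.999
grip_force: 3.5
```

It comes up solid: the force is rising while the tool barely moves. Now I'll go towards ON with the other finger.

Emit:
step_arm(
  plan=[
    [[0,4,0,0,1],[0,16,0,0,1],[0,30,0,0,1],[0,44,0,0,1],[0,56,0,0,1],[0,64,0,0,1],[0,64,0,0,1],[0,64,0,0,1]],
  ],
)

```text
t: 8.7
eef_pos: [575.0, -5.6, 122.2]
tcp_rot: [-3.14, -0.0, 1.834]
ft_force: [0.4, -0.3, -0.3]
opening: 0.998
grip_force: 0.0
```

Emit:
step_arm(
  plan=[
    [[0,3,0,0,1],[0,6,0,0,1],[0,9,0,0,1],[0,12,0,0,1],[0,15,0,0,1],[0,15,0,0,1]],
  ],
)

```text
t: 9.2
eef_pos: [590.6, -1.6, 122.6]
tcp_rot: [3.141, 0.0, 1.833]
ft_force: [0.6, -0.3, 0.1]
opening: 1.001
grip_force: 0.0
```

Emit:
step_arm(
  plan=[
    [[0,3,0,0,1],[0,6,0,0,1],[0,9,0,0,1],[0,12,0,0,1],[0,15,0,0,1],[0,15,0,0,1]],
  ],
)

```text
t: 9.7
eef_pos: [605.3, 2.3, 122.6]
tcp_rot: [3.141, 0.0, 1.833]
ft_force: [-0.4, 0.2, 0.1]
opening: 0.998
grip_force: 0.0
```

```bash
python3 - <<'E'
from h import *
s=env.state();print(s["t"],s["eef_pos"],s["ft_force"],"s",(s["eef_pos"]-[572.5,-6.3,0])[:2]@[.9655,.2605])
a=env.read_camera("scene")[140:260,245:380]
cv2.imwrite("pics/s2.png",cv2.resize(a,(540,480),interpolation=cv2.INTER_CUBIC))
E
```

```text
9.7 [605.25    2.344 122.589] [-0.402  0.162  0.139] s 33.872078453241635
```

View pics/s2.png

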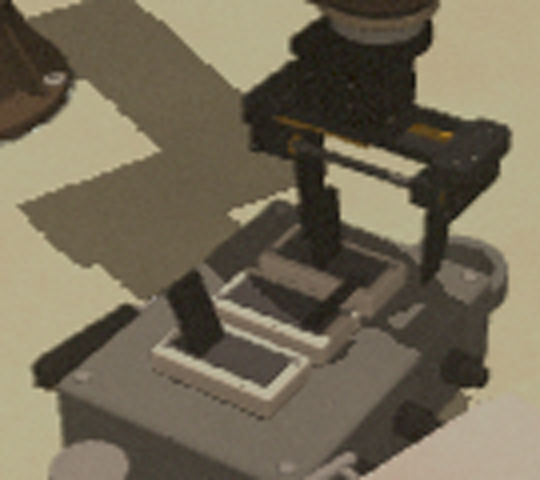

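The -x finger at (312,190) is against lever_a at (328,225), which is nearly upright. The other levers are unchanged. I'll keep going, watching the force.

Emit:
step_arm(
  plan=[
    [[0,3,0,0,1],[0,6,0,0,1],[0,9,0,0,1],[0,12,0,0,1],[0,12,0,0,1]],
  ],
)

```text
t: 10.17
eef_pos: [616.8, 5.4, 122.6]
tcp_rot: [3.141, 0.0, 1.833]
ft_force: [0.6, 0.7, -0.1]
opening: 0.999
grip_force: 0.0
```

Emit:
step_arm(
  plan=[
    [[0,2,0,0,1],[0,4,0,0,1],[0,4,0,0,1]],
  ],
)

```text
t: 10.42
eef_pos: [620.4, 6.4, 122.6]
tcp_rot: [3.141, 0.0, 1.833]
ft_force: [0.1, 0.4, 0.2]
opening: 1.0
grip_force: 0.2
```

Emit:
step_arm(
  plan=[
    [[0,1.5,0,0,1],[0,3,0,0,1],[0,3,0,0,1]],
  ],
)

```text
t: 10.67
eef_pos: [623.1, 7.2, 122.5]
tcp_rot: [-3.142, 0.0, 1.833]
ft_force: [-0.7, 0.9, -1.0]
opening: 1.001
grip_force: 0.3
```

Emit:
step_arm(
  plan=[
    [[0,1.5,0,0,1],[0,3,0,0,1],[0,3,0,0,1]],
  ],
)

```text
t: 10.92
eef_pos: [626.1, 8.0, 122.6]
tcp_rot: [3.142, 0.0, 1.833]
ft_force: [-1.2, 0.0, -0.3]
opening: 0.997
grip_force: 0.3
```

Emit:
step_arm(
  plan=[
    [[0,1.5,0,0,1],[0,3,0,0,1],[0,3,0,0,1]],
  ],
)

```text
t: 11.17
eef_pos: [629.0, 8.7, 122.6]
tcp_rot: [3.141, 0.0, 1.833]
ft_force: [-0.2, 0.0, 0.6]
opening: 1.0
grip_force: 0.3
```

Emit:
step_arm(
  plan=[
    [[0,1.5,0,0,1],[0,3,0,0,1],[0,3,0,0,1]],
  ],
)

```text
t: 11.42
eef_pos: [632.0, 9.5, 122.6]
tcp_rot: [3.141, 0.0, 1.833]
ft_force: [-0.6, -0.1, -0.4]
opening: 0.998
grip_force: 0.3
```

Emit:
step_arm(
  plan=[
    [[0,1.5,0,0,1],[0,3,0,0,1],[0,3,0,0,1]],
  ],
)

```text
t: 11.67
eef_pos: [634.9, 10.3, 122.6]
tcp_rot: [3.141, 0.0, 1.833]
ft_force: [-1.7, -0.2, -0.5]
opening: 1.002
grip_force: 0.3
```

Emit:
step_arm(
  plan=[
    [[0,1.5,0,0,1],[0,3,0,0,1],[0,3,0,0,1]],
  ],
)

```text
t: 11.92
eef_pos: [637.8, 11.1, 122.6]
tcp_rot: [3.141, 0.0, 1.833]
ft_force: [-0.4, 0.2, -0.5]
opening: 0.998
grip_force: 0.3
```

Emit:
step_arm(
  plan=[
    [[0,1.5,0,0,1],[0,3,0,0,1],[0,3,0,0,1]],
  ],
)

```text
t: 12.17
eef_pos: [640.6, 11.8, 122.6]
tcp_rot: [3.141, 0.0, 1.833]
ft_force: [-1.0, 0.0, -0.4]
opening: 1.0
grip_force: 0.3
```

Emit:
step_arm(
  plan=[
    [[0,1.5,0,0,1],[0,3,0,0,1],[0,3,0,0,1]],
  ],
)

```text
t: 12.42
eef_pos: [643.5, 12.6, 122.6]
tcp_rot: [3.141, 0.0, 1.833]
ft_force: [0.3, -0.8, -0.1]
opening: 0.999
grip_force: 0.3
```

Emit:
step_arm(
  plan=[
    [[0,1,0,0,1],[0,2,0,0,1],[0,2,0,0,1]],
  ],
)

```text
t: 12.67
eef_pos: [645.4, 13.1, 122.6]
tcp_rot: [3.141, 0.0, 1.833]
ft_force: [-1.1, -1.0, -0.4]
opening: 0.997
grip_force: 0.4
```

Emit:
step_arm(
  plan=[
    [[0,1,0,0,1],[0,2,0,0,1],[0,2,0,0,1]],
  ],
)

```text
t: 12.92
eef_pos: [647.3, 13.6, 122.6]
tcp_rot: [3.141, 0.0, 1.833]
ft_force: [-0.6, -0.5, -1.8]
opening: 0.996
grip_force: 0.4
```

Emit:
step_arm(
  plan=[
    [[0,1,0,0,1],[0,2,0,0,1],[0,2,0,0,1]],
  ],
)

```text
t: 13.17
eef_pos: [649.2, 14.2, 122.6]
tcp_rot: [3.141, 0.0, 1.833]
ft_force: [-0.6, -0.9, -0.8]
opening: 0.999
grip_force: 0.4
```

Emit:
step_arm(
  plan=[
    [[0,1,0,0,1],[0,2,0,0,1],[0,2,0,0,1]],
  ],
)

```text
t: 13.42
eef_pos: [651.2, 14.7, 122.7]
tcp_rot: [3.141, 0.0, 1.833]
ft_force: [-0.8, -0.7, 0.1]
opening: 1.002
grip_force: 0.4
```

Emit:
step_arm(
  plan=[
    [[0,1,0,0,1],[0,1.5,0,0,1],[0,1.5,0,0,1]],
  ],
)

```text
t: 13.67
eef_pos: [652.6, 15.1, 122.6]
tcp_rot: [3.141, 0.0, 1.833]
ft_force: [-0.9, -0.4, 0.0]
opening: 0.999
grip_force: 0.4
```

s is about 82.9, and the stop should be near 90.

Emit:
step_arm(
  plan=[
    [[0,1,0,0,1],[0,1.5,0,0,1],[0,1.5,0,0,1]],
  ],
)

```text
t: 13.92
eef_pos: [654.0, 15.4, 122.6]
tcp_rot: [3.142, 0.0, 1.833]
ft_force: [-1.4, -0.3, 0.6]
opening: 1.003
grip_force: 0.4
```

Emit:
step_arm(
  plan=[
    [[0,0.7,0,0,1],[0,0.7,0,0,1]],
  ],
)

```text
t: 14.08
eef_pos: [654.7, 15.6, 122.6]
tcp_rot: [3.141, 0.0, 1.833]
ft_force: [-1.5, 0.0, -0.3]
opening: 0.997
grip_force: 0.4
```

Emit:
step_arm(
  plan=[
    [[0,0.7,0,0,1],[0,0.7,0,0,1]],
  ],
)

```text
t: 14.25
eef_pos: [655.3, 15.8, 122.6]
tcp_rot: [3.142, 0.0, 1.833]
ft_force: [-1.7, -0.4, -0.1]
opening: 0.995
grip_force: 0.4
```

Emit:
step_arm(
  plan=[
    [[0,0.7,0,0,1],[0,0.7,0,0,1]],
  ],
)

```text
t: 14.42
eef_pos: [656.0, 16.0, 122.6]
tcp_rot: [3.142, 0.0, 1.833]
ft_force: [-1.6, 0.2, -0.0]
opening: 1.002
grip_force: 0.4
```

Emit:
step_arm(
  plan=[
    [[0,0.7,0,0,1],[0,0.7,0,0,1]],
  ],
)

```text
t: 14.58
eef_pos: [656.7, 16.2, 122.6]
tcp_rot: [3.142, 0.0, 1.833]
ft_force: [-1.3, 0.1, 0.1]
opening: 1.0
grip_force: 0.4
```

Emit:
step_arm(
  plan=[
    [[0,0.7,0,0,1],[0,0.7,0,0,1]],
  ],
)

```text
t: 14.75
eef_pos: [657.4, 16.3, 122.6]
tcp_rot: [3.142, 0.0, 1.833]
ft_force: [-0.8, -0.1, 1.2]
opening: 1.002
grip_force: 0.5
```

Emit:
step_arm(
  plan=[
    [[0,0.6,0,0,1],[0,0.6,0,0,1]],
  ],
)

```text
t: 14.92
eef_pos: [657.9, 16.5, 122.6]
tcp_rot: [-3.142, 0.0, 1.833]
ft_force: [-2.0, -0.6, 0.3]
opening: 0.996
grip_force: 0.6
```

Emit:
step_arm(
  plan=[
    [[0,0.5,0,0,1],[0,0.5,0,0,1],[0,0.5,0,0,1]],
  ],
)

```text
t: 15.17
eef_pos: [658.3, 16.6, 122.6]
tcp_rot: [-3.141, 0.0, 1.833]
ft_force: [-1.4, -0.2, 0.1]
opening: 1.002
grip_force: 0.6
```

Emit:
step_arm(
  plan=[
    [[0,0.5,0,0,1],[0,0.5,0,0,1],[0,0.5,0,0,1]],
  ],
)

```text
t: 15.42
eef_pos: [658.8, 16.7, 122.6]
tcp_rot: [-3.141, 0.0, 1.833]
ft_force: [-2.1, -0.3, -0.8]
opening: 1.0
grip_force: 0.8
```

Emit:
step_arm(
  plan=[
    [[0,0.5,0,0,1],[0,0.5,0,0,1],[0,0.5,0,0,1]],
  ],
)

```text
t: 15.67
eef_pos: [659.2, 16.9, 122.6]
tcp_rot: [-3.141, 0.0, 1.833]
ft_force: [-1.8, -0.4, 0.6]
opening: 0.996
grip_force: 1.0
```

Emit:
step_arm(
  plan=[
    [[0,0.5,0,0,1],[0,0.5,0,0,1],[0,0.5,0,0,1]],
  ],
)

```text
t: 15.92
eef_pos: [659.7, 17.0, 122.6]
tcp_rot: [-3.141, 0.0, 1.833]
ft_force: [-3.3, -0.4, -0.3]
opening: 1.0
grip_force: 1.2
```

Emit:
step_arm(
  plan=[
    [[0,0.4,0,0,1],[0,0.4,0,0,1],[0,0.4,0,0,1]],
  ],
)

```text
t: 16.17
eef_pos: [660.1, 17.1, 122.6]
tcp_rot: [-3.141, 0.0, 1.833]
ft_force: [-3.5, 0.0, -1.2]
opening: 1.002
grip_force: 1.3
```

Emit:
step_arm(
  plan=[
    [[0,0.5,0,0,1],[0,0.5,0,0,1],[0,0.5,0,0,1]],
  ],
)

```text
t: 16.42
eef_pos: [660.6, 17.2, 122.6]
tcp_rot: [-3.141, 0.0, 1.833]
ft_force: [-4.1, -1.1, -0.4]
opening: 0.996
grip_force: 1.5
```

Emit:
step_arm(
  plan=[
    [[0,0.5,0,0,1],[0,0.5,0,0,1],[0,0.5,0,0,1]],
  ],
)

```text
t: 16.67
eef_pos: [661.0, 17.4, 122.6]
tcp_rot: [-3.141, -0.0, 1.833]
ft_force: [-5.1, -1.1, -0.8]
opening: 0.999
grip_force: 1.8
```

```bash
python3 - <<'E'
from h import *
s=env.state();print(s["t"],s["eef_pos"],s["ft_force"],"s",(s["eef_pos"]-[572.5,-6.3,0])[:2]@[.9655,.2605])
a=env.read_camera("scene")[140:260,245:380]
cv2.imwrite("pics/s3.png",cv2.resize(a,(540,480),interpolation=cv2.INTER_CUBIC))
E
```

```text
16.6667 [661.034  17.371 122.557] [-5.082 -1.113 -0.79 ] s 91.64642544169641
```

View pics/s3.png

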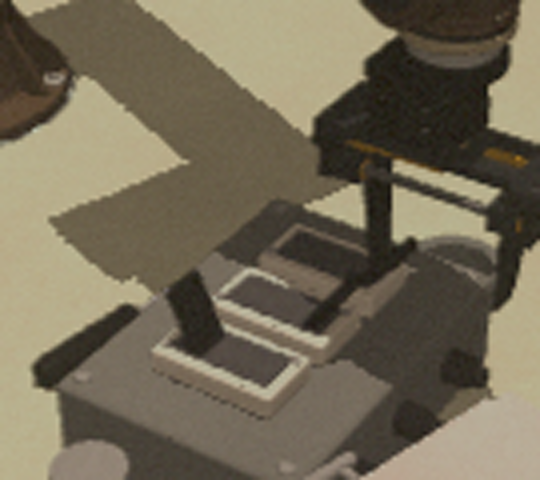

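Lever_a (end near (410,245)) now lies over to ON, parallel to the ON neighbour, and the force is building at the stop. I'll give it one last nudge, then back off and lift away.

Emit:
step_arm(
  plan=[
    [[0,0.7,0,0,1],[0,0.7,0,0,1],[0,0.7,0,0,1]],
  ],
)

```text
t: 16.97
eef_pos: [661.6, 17.5, 122.5]
tcp_rot: [-3.141, 0.0, 1.833]
ft_force: [-5.0, -1.7, 0.8]
opening: 0.997
grip_force: 2.0
```

Emit:
step_arm(
  plan=[
    [[0,-6,0,0,1],[0,-18,0,0,1],[0,-18,-20,0,1],[0,-18,-45,0,1],[0,-18,-75,0,1],[0,-18,-100,0,1],[0,-18,-100,0,1]],
  ],
)

```text
t: 17.55
eef_pos: [646.6, 12.8, 228.5]
tcp_rot: [3.132, 0.003, 1.833]
ft_force: [0.2, -0.1, 0.6]
opening: 1.0
grip_force: 0.0
```

```bash
python3 - <<'E'
from h import *
s=env.state();print(s["t"],s["eef_pos"],s["ft_force"])
a=env.read_camera("scene")[160:290,245:380]
cv2.imwrite("pics/s4.png",cv2.resize(a,(540,520),interpolation=cv2.INTER_CUBIC))
E
```

```text
17.55 [646.628  12.824 228.456] [ 0.206 -0.067  0.628]
```

View pics/s4.png

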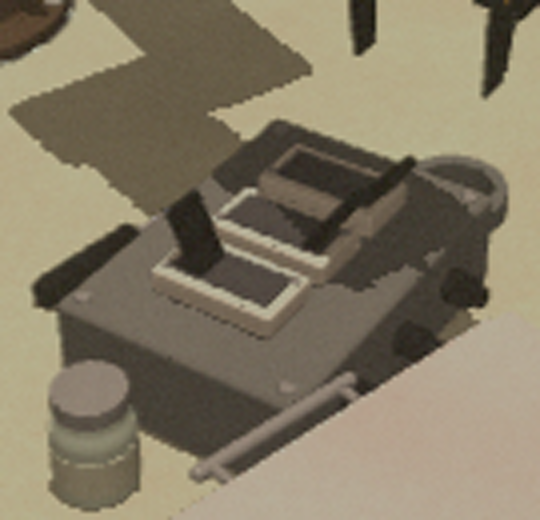

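Lever_a stays over at ON (end at about (410,162)), the gripper is clear, and everything else is where it was.

Emit:
step_arm(
  plan=[
    [[0,0,0,0,1],[0,0,0,0,1],[0,0,0,0,1],[0,0,0,0,1]],
  ],
)

```text
t: 17.93
eef_pos: [644.2, 12.9, 221.6]
tcp_rot: [-3.14, -0.0, 1.833]
ft_force: [-0.0, -0.3, -0.4]
opening: 1.0
grip_force: 0.0
```

```bash
python3 -c "
from cell import env
print(env.job_done())"
```

```text
the job is handed in; nothing more can be done
None
```

I pushed breaker_a's lever to its solid OFF stop (about 9.5 N at most), threw it fully ON and released it; the other two levers and nearby things look unmoved in the last picture, and the job was handed in at about 18 s.

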